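# Stamp the incident form with the spring-skirted desk stamp

### The arm

A 6-joint arm with a two-finger parallel gripper is mounted at the origin on the work surface. World frame = base frame: x ahead of the robot, y to its left, z up, the work surface at z = 0. Lengths are in mm, angles in rad, forces in N, time in s.
With the tool pointing down it reaches from about 250 to 850 mm from the base axis. Payload 12.5 kg.
Tool frame: the origin (TCP) lies midway between the tips of the shut fingers; the grasp point (between the pads) lies 19 mm behind it; z points along the fingers, y is the line along which they close (so a half turn about z gives the same grasp; the last joint's range is limited). The gripper opens to 93 mm and grips with 3 to 60 N. Pads are 15 mm wide; open, the fingers measure 128 mm over their backs; the gripper's body (75 mm by 188 mm) begins 65 mm behind the grasp point.
Start: joints at [1.243, 0.351, 1.652, -0, 1.139, -0.085], TCP at [132.2, 533.861, 218.633] pointing down, gripper open.
Joint ranges: [-2.75, 2.75], [-0.79, 2.1], [0.01, 2.65], [-1.57, 4.71], [0.07, 3.14], [-2.87, 2.87]. Speed limits (rad/s): [2.22, 2.22, 2.79, 3.14, 3.14, 3.14].

### API

Orientations are given as a unit quaternion [w, x, y, z].
In Python, from bench import readout, eyes, job_done, spotter gives the robot as it stands. The module is installed in compiled form; this text tells all that it offers.
- The arm moves only by the tool carry_out, never from a script. Its argument "rows" is one flat list of numbers, 4 for each row, row after row: the shift along the tool's x, y, z in units of 30 mm (1.0 is 30 mm), then the turn about the tool's z in units of 8 degrees (1.0 is 8 degrees). In form: [tx, ty, tz, spin, tx, ty, tz, spin, ...]. A call has 1 to 12 rows; each row shifts and turns the commanded pose from where the row before left it, along the tool's axes as they then stand; what a row does not reach is not made up. A row lasts 1/10 s, in which the tool goes at most 50 mm and 8.59 degrees, less where a joint would pass 70% of its speed; a pose out of reach is approached as far as the arm can. A call is refused whole if a number of a shift passes 1 or a number of a turn 1, either way. A call with a gripper value outside its range is refused whole. "hand" is the closure, from 0 (fully open) to 1 (shut), set as the call begins (left out, the last holds). The fingers move at their own pace and stop on an object; the grip force is fixed at half the most. Time passes only in rows, so rows that do not move let the fingers close. It gives the time, the measured TCP pose, the force, the opening and the grip force at its end, in the units of the state.
- readout.state(): the state, without advancing time (a new reading comes with each control period).
- eyes.capture(name): name is "scene" or "top" or "wrist"; returns the picture (420x560x3 uint8, red, green, blue); there is no depth.
- eyes.get_calibration(name): a dict with "fx", "fy", "cx", "cy" (pixels), "k1" (the pictures are not rectified: a ray, as slopes to the right and down, at radius r is drawn at 1 + k1 r^2 times it, then the intrinsics apply), "R" (3x3) and "t" (3): a world point X has camera coordinates R X + t; the wrist camera has in their place "mount" (4x4, takes a point from camera to tool coordinates, whose origin is the TCP and whose axes are the flange's). Camera axes: x right, y down, z forward; pixel columns grow to the right and rows downward; lengths in mm; the calibration is good to about 2 mm. A picture is of the moment at which its call begins: read the wrist's pose just before it. get_calibration takes no time and is no camera call.
- job_done(): hands the job in; it is judged then, once.
Trained networks look in the newest picture that a camera, given by its name, has taken for a name from the list of things; names that differ only in an ending like _2 or _b are one class to them, and where a whole thing is asked for, a point or a joint stands for the part that bears it (a point fixed in the world has none). Each returns a list of dicts, best first, with "p" (0 to 1); they miss things now and then, are a little off and sometimes report something else, mostly with a low value. They report only what shows in the picture. A call takes as long as a camera call. They do not tell look-alikes from the thing itself.
- spotter.find_in(camera, thing): "at" ([x, y, z] in mm, in world coordinates, good to about 4 mm: the middle of the surface that is visible of it).
The state is a dict: "time_s": time; "joint_pos": joint angles; "qvel": joint speeds; "tau": joint torques, N m; "ee_pos": TCP position; "eef_rot": TCP orientation; "contact_force": force on the tool from outside, world axes, zero at the start; "torque": the same for the moment, N m; "opening": opening from 0.0 (shut) to 1.0 (fully open); "finger_force": force on a finger pad.
Only numpy, scipy, OpenCV 4.12 (cv2) and the standard library are available. Lean on these libraries where they do the work, as an engineer would, in place of code of your own. Each camera call takes 0.05 s, during which the arm holds its last target. There are 200 camera calls.

### The job

Take the red-handled stamp from the stamp tray and stamp the empty red-bordered box on the form pad: straight with the box and wholly inside it, pressed down squarely, slowly and evenly until the die takes firm pressure but not so hard that the ink spreads, held still for a moment, then raised slowly straight up, with no sliding and without shifting the pad. Then set the stamp gently back upright in its own well of the tray, without inking anything else, and let go; leave the other stamps, the mug and the radio where they are.

Things in the scene. Friction and masses are not known exactly. Their poses are not given: they have to be found in the camera images.
- stamp_grip (a point): Centre of the red handle of the stamp to be used. The handle is a hard plastic block 24 mm (own x) by 40 mm (own y) by 38 mm high, a firm grip suits it. The stamp stands upright, 82 mm high; this point is 63 mm above the stamp's lower edge (the underside of its skirt). Below the handle, 36 mm above the lower edge and down, is a black housing 38 x 60 mm. Own y is the stamp's long side, z up. The stamp weighs about 140 g.
- stamp_die (a point): Centre of the underside of the stamp's die, 58 mm straight below stamp_grip. The stamp is of the pre-inked kind: a grey open skirt (34 x 56 mm outside) round the die rests on the paper and is held out by a spring; the foam die (20 x 44.5 mm, long side along own y) sits 5 mm up inside it. Pressing the handle down first pushes the skirt in (4 N to start, about 6 N when the die reaches the paper), then squeezes the foam (about 6 N more for each further mm, 5 mm at most).
- die_left: The half of the foam die towards the stamp's own +y, 20 x 22 mm; origin on the stamp's centre line, level with the skirt's underside. A clear print needs 3.5 to 8.5 N on this half.
- die_right: The other half of the die, towards own -y; the same size, origin and needed force. Both halves print together: with the skirt's spring that makes about 14 to 23 N on the handle in all, 18 N being a good press; more than 25 N in all makes the ink spread.
- stamp: The whole red-handled stamp, skirt and die included; origin at the centre of its lower edge, own y along its long side, z up.
- form_box (a point): Centre of the red-bordered pale-yellow box printed on the top form, the place to stamp; the box is 42 mm (own x) by 72 mm (own y). This point lies at desk height, on the underside of the pad's backing board, straight below the middle of the box. The paper itself is higher: the pad is 6 to 22 mm thick, depending on how many forms are left, which no reading gives.
- form: The pad of forms, A5: 210 mm (own x) by 148 mm (own y), loose on the desk, about 0.5 kg; origin at the centre of its underside, z up.
- tray: Dark moulded stamp tray, fixed, 58 mm (own x) by 248 mm (own y), 12 mm high, origin at the centre of its underside. Three wells in a row along own y at -80, 0 and +80 mm, each 42 x 64 mm, their floor 4 mm above the desk; the stamps stand in them with their long side along the tray's own y. The red stamp may start in any of the three and belongs back in that one, the only empty one.
- stamp_blue_grip (a point): Centre of the blue handle of another stamp of the same shape in the tray, 63 mm above its lower edge. Leave it.
- stamp_green_grip (a point): Centre of the green handle of another stamp of the same shape in the tray, 63 mm above its lower edge. Leave it.
- mug: White mug, 72 mm wide, 85 mm high, origin at the centre of its underside. Leave it.
- radio: Black hand-held radio lying on its back, 56 x 110 x 34 mm with an 85 mm antenna along own y, origin at the centre of its underside. Leave it.
Not all that is in view belongs to the job. Leave any orange look-alike of the stamp alone.

How it is judged:
By the outcome, as a careful person would: the job done as asked, in the order asked, and still so for the second after the job is handed in, with the robot touching nothing.
It also fails if it takes over 72 s, if anything falls off the work surface, if the arm or the gripper's body presses on something with over 40 N, if the wrist force passes 120 N, or if a joint passes its speed limit or range.

## Working session

There is one attempt and no reset: what is moved stays moved. The work goes in short steps, Python scripts to look and compute and a tool call to move; the robot and the scene stay as the last step left them, time stands still between calls to the robot, and variables do not carry over. Pictures are saved under pics/ and viewed, at most 10 in all, crops included, and the job is handed in when it is done.

Besides the shell and the picture viewer there is one more tool, called after "Emit:" by a JSON object that holds its "name" and its "arguments". carry_out: Moves the arm, as the interface text tells. Its arguments: {"type":"object","properties":{"rows":{"type":"array"},"hand":{"type":"number"}},"required":["rows"]}

```bash
mkdir -p pics; cat > h.py <<'E'
import numpy as np, cv2
from bench import readout, eyes, spotter
from scipy.spatial.transform import Rotation as Ro
def cam(n,st=None):
    c=eyes.get_calibration(n)
    if n=="wrist":
        st=st or readout.state(); M=np.eye(4); q=st["eef_rot"]
        M[:3,:3]=Ro.from_quat([q[1],q[2],q[3],q[0]]).as_matrix(); M[:3,3]=st["ee_pos"]
        T=np.linalg.inv(M@np.array(c["mount"])); R,t=T[:3,:3],T[:3,3]
    else: R,t=np.array(c["R"]),np.array(c["t"])
    K=np.array([[c["fx"],0,c["cx"]],[0,c["fy"],c["cy"]],[0,0,1.]]); return K,np.array([c["k1"],0,0,0,0.]),R,t
def proj(C,X):
    K,d,R,t=C; return cv2.projectPoints(np.array(X,float).reshape(-1,1,3),cv2.Rodrigues(R)[0],t,K,d)[0].reshape(-1,2)
def unproj(C,uv,z):
    K,d,R,t=C; n=cv2.undistortPoints(np.array(uv,float).reshape(-1,1,2),K,d).reshape(-1,2)
    r=np.c_[n,np.ones(len(n))]@R; o=-R.T@t; return o+r*((z-o[2])/r[:,2])[:,None]
def save(n,im): cv2.imwrite("pics/"+n,cv2.cvtColor(im,cv2.COLOR_RGB2BGR))
def tocmd(st,target):  # shift in tool axes, mm
    q=st["eef_rot"]; return Ro.from_quat([q[1],q[2],q[3],q[0]]).inv().apply(np.array(target)-st["ee_pos"])
E
python3 - <<'E'
from h import *
s=readout.state(); print({k:np.round(v,3) for k,v in s.items()})
for n in("scene","top"): 
    im=eyes.capture(n); save(n+"1.png",im)
    for th in ("stamp_grip","form_box","tray","stamp_blue_grip","stamp_green_grip","mug","radio","form"):
        r=spotter.find_in(n,th); print(n,th,[(np.round(x["at"]),round(x["p"],2)) for x in r[:3]], [np.round(proj(cam(n),x["at"])[0]) for x in r[:3]])
E
```

```text
{'time_s': np.float64(0.0), 'joint_pos': array([ 1.243,  0.351,  1.652, -0.   ,  1.139, -0.085]), 'qvel': array([ 0.001, -0.   ,  0.001,  0.001,  0.001, -0.   ]), 'tau': array([ 0.0000e+00, -4.9732e+01, -2.8526e+01,  7.0000e-02,  2.6000e-02,
       -0.0000e+00]), 'ee_pos': array([132.106, 533.543, 218.094]), 'eef_rot': array([-0.   ,  0.121,  0.993, -0.001]), 'contact_force': array([ 0.208, -0.44 , -0.849]), 'torque': array([-0.032, -0.021,  0.022]), 'finger_force': np.float64(0.0), 'opening': np.float64(1.001)}
scene stamp_grip [(array([381., 269.,  37.]), 0.58)] [array([365., 156.])]
scene form_box [(array([ 578., -195.,    8.]), 0.89)] [array([178., 237.])]
scene tray [(array([518., 255.,  12.]), 0.95), (array([ 577., -194.,   16.]), 0.71)] [array([367., 206.]), array([177., 234.])]
scene stamp_blue_grip [(array([534., 337.,  36.]), 0.96)] [array([404., 204.])]
scene stamp_green_grip [(array([494., 188.,  38.]), 0.57)] [array([339., 192.])]
scene mug [(array([740.,  92.,  39.]), 0.97)] [array([308., 291.])]
scene radio [(array([710., 310.,  38.]), 0.57)] [array([411., 273.])]
scene form [(array([ 578., -196.,   13.]), 0.87)] [array([177., 236.])]
top stamp_grip [(array([364., 267.,  40.]), 0.77), (array([504., 256.,  39.]), 0.69)] [array([186., 295.]), array([191., 230.])]
top form_box [] []
top tray [(array([503., 250.,  10.]), 0.8), (array([759.,  93.,  43.]), 0.16)] [array([197., 230.]), array([262., 113.])]
top stamp_blue_grip [(array([523., 333.,  43.]), 0.82)] [array([155., 222.])]
top stamp_green_grip [(array([481., 183.,  38.]), 0.94)] [array([224., 239.])]
top mug [(array([761.,  93.,  41.]), 0.72)] [array([262., 113.])]
top radio [(array([702., 312.,  31.]), 0.55)] [array([166., 143.])]
top form [(array([ 563., -193.,   10.]), 0.77)] [array([392., 198.])]
```

View pics/top1.png

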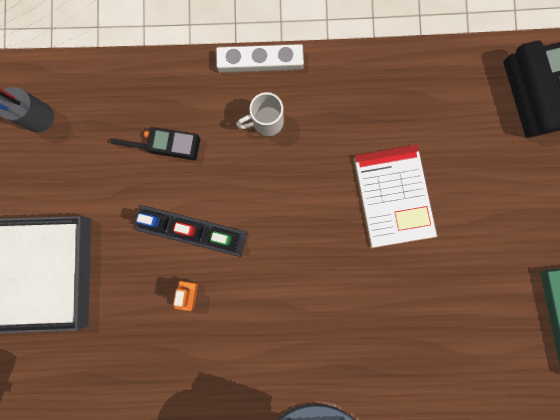

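View pics/scene1.png

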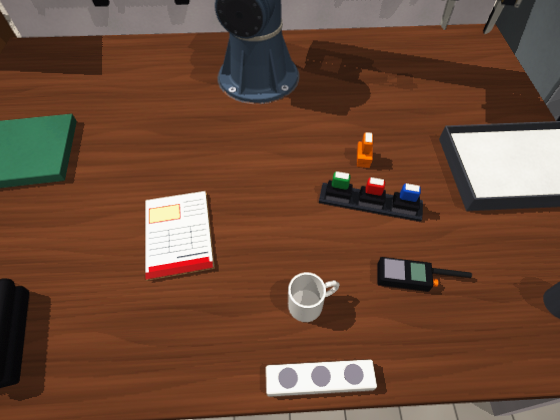

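The red stamp stands in the middle well: top (184,229), scene (375,187). Possible confusions are the orange look-alike (top 186,296), blue (147,219) and green (220,238). The form box is at top (413,219). The scene shot agrees, so I'm moving above the tray, turning, and checking close up.

Emit:
{"name": "carry_out", "arguments": {"rows": [-0.8, -0.34, 0, 0, -0.9, -0.38, 0, 0, -0.9, -0.38, 0, 0, -0.9, -0.38, 0, 0, -0.9, -0.38, 0, 0, -0.9, -0.38, 0, 0, -0.9, -0.38, 0, 0, -0.9, -0.38, 0, 0, -0.9, -0.38, 0, 0, -0.9, -0.38, 0, 0, -0.9, -0.38, 0, 0, -0.9, -0.38, 0, 0], "hand": 0}}

```text
time_s: 2.1
ee_pos: [412.1, 324.2, 218.7]
eef_rot: [0.0, 0.121, 0.993, 0.0]
contact_force: [0.6, 0.0, -0.0]
opening: 1.004
finger_force: 0.0
```

Emit:
{"name": "carry_out", "arguments": {"rows": [-0.9, -0.38, 0, 0, -0.9, -0.38, 0, 0, -0.9, -0.38, 0, 0, 0, 0, 0, 0, 0, 0, 0, 1, 0, 0, 0, 1, 0, 0, 0, 1, 0, 0, 0, 1, 0, 0, 0, 1, 0, 0, 0, 1, 0, 0, 0, 1]}}

```text
time_s: 3.2
ee_pos: [481.0, 272.9, 218.6]
eef_rot: [-0.0, 0.575, 0.818, -0.0]
contact_force: [1.4, 0.0, -0.4]
opening: 0.997
finger_force: 0.0
```

Emit:
{"name": "carry_out", "arguments": {"rows": [0, 0, 0, 1, 0, 0, 0, 1, 0, 0, 0, 1, 0, 0, 0, 1, 0, 0, 0, 0.4, 0, 0, 0, 0, 0, 0, 0, 0]}}

```text
time_s: 3.9
ee_pos: [481.2, 272.7, 218.6]
eef_rot: [-0.0, 0.793, 0.609, -0.0]
contact_force: [0.5, -0.3, 0.8]
opening: 1.004
finger_force: 0.0
```

```bash
python3 - <<'E'
from h import *
s=readout.state(); print(s["ee_pos"],s["eef_rot"],s["joint_pos"],s["time_s"])
im=eyes.capture("wrist"); save("w1.png",im); C=cam("wrist",s); print(eyes.get_calibration("wrist"))
for th in ("stamp_grip","tray","stamp_blue_grip","stamp_green_grip"):
    r=spotter.find_in("wrist",th); print(th,[(np.round(x["at"]),round(x["p"],2)) for x in r[:3]], [np.round(proj(C,x["at"])[0]) for x in r[:3]])
E
```

```text
[481.22083558 272.69598512 218.64118695] [-3.59481904e-05  7.93233104e-01  6.08918089e-01 -4.11469101e-05] [4.31360844e-01 3.56397828e-01 1.64355559e+00 5.70558037e-05
 1.14173540e+00 6.92741529e-01] 3.9
{'fx': 313.88566087322596, 'fy': 313.88566087322596, 'cx': 275.01286163042283, 'cy': 211.37023206273125, 'k1': -0.005160708987111239, 'mount': array([[ 5.02608172e-04, -9.52961305e-01, -3.03091566e-01,
         8.50032092e+01],
       [ 9.99999798e-01,  3.61351181e-04,  5.22133886e-04,
        -8.78568978e-01],
       [-3.88050894e-04, -3.03091768e-01,  9.52961295e-01,
        -1.66263427e+02],
       [ 0.00000000e+00,  0.00000000e+00,  0.00000000e+00,
         1.00000000e+00]])}
stamp_grip [(array([503., 275.,  67.]), 0.78), (array([375., 284.,  39.]), 0.64), (array([507., 296.,  11.]), 0.6)] [array([296., 190.]), array([184., 204.]), array([292., 161.])]
tray [(array([507., 297.,   9.]), 0.89)] [array([291., 160.])]
stamp_blue_grip [(array([523., 348.,  81.]), 0.78)] [array([299., 113.])]
stamp_green_grip [(array([483., 205.,  41.]), 0.65)] [array([292., 244.])]
```

View pics/w1.png

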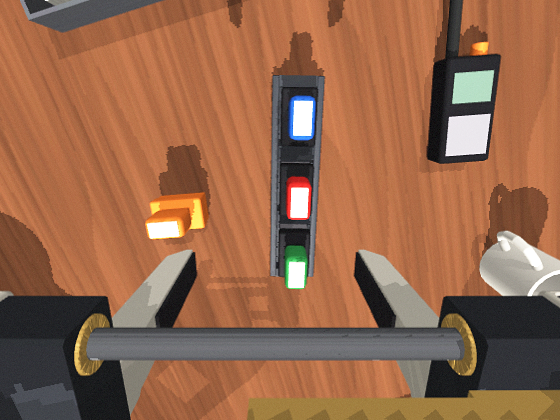

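The tray runs vertically through x≈297: blue (303,118), red (299,198) and green (296,270). The orange look-alike is off at (165,220). Next I measure the label tops at z=86.

```bash
cat >> h.py <<'E'
def labels(im,C,z,x0=240,x1=340,y0=60,y1=300):
    m=(im.min(2)>200).astype(np.uint8); k=np.zeros_like(m); k[y0:y1,x0:x1]=m[y0:y1,x0:x1]
    out=[]
    for c in cv2.findContours(k,0,1)[0]:
        if cv2.contourArea(c)<100: continue
        W=unproj(C,c.reshape(-1,2),z)[:,:2].astype(np.float32); r=cv2.minAreaRect(W)
        out.append((np.round(c.reshape(-1,2).mean(0)),np.round(r[0],1),np.round(r[1],1),round(r[2],1)))
    return out
E
python3 - <<'E'
from h import *
s=readout.state(); C=cam("wrist",s); im=cv2.imread("pics/w1.png")[:,:,::-1]
for o in labels(im,C,86): print(o)
print(unproj(C,[[272,76],[324,76],[272,276],[313,276]],12))
t=cam("top"); print(proj(t,[505,256,86]))
E
```

```text
(array([296., 274.]), array([481.5, 188.6]), array([29.9, 17. ]), 74.9)
(array([299., 202.]), array([503.7, 265.4]), array([29.9, 16.7]), 75.0)
(array([302., 118.]), array([525.4, 342.6]), array([30. , 16.8]), 74.1)
[[509.37020856 391.51991048  12.        ]
 [564.47816201 376.7329218   12.        ]
 [444.75937419 153.8059409   12.        ]
 [497.59128656 139.59221267  12.        ]]
[[185.60325922 227.54118133]]
```

Emit:
{"name": "carry_out", "arguments": {"rows": [0, 0.39, 0, 0.05, -0.04, 0.4, 0, 0, 0, 0, 0.65, 0, 0, 0, 0.65, 0, 0, 0, 0.65, 0, 0, 0, 0.65, 0, 0, 0, 0, 0, 0, 0, 0, 0, 0, 0, 0, 0]}}

```text
time_s: 5.05
ee_pos: [505.0, 265.0, 141.7]
eef_rot: [0.0, 0.796, 0.605, 0.001]
contact_force: [0.3, -0.9, 0.9]
opening: 1.001
finger_force: 0.0
```

```bash
python3 - <<'E'
from h import *
s=readout.state(); print(s["ee_pos"],s["eef_rot"],s["time_s"])
im=eyes.capture("wrist"); save("w2.png",im); C=cam("wrist",s)
for o in labels(im,C,86,200,360,0,420): print(o)
E
```

```text
[505.00266565 265.03814917 141.7269003 ] [2.13833186e-04 7.96118730e-01 6.05139897e-01 7.92234210e-04] 5.05
(array([273., 316.]), array([482.3, 192.1]), array([22.4, 16.8]), 74.4)
(array([273., 229.]), array([503.2, 266.1]), array([30. , 16.3]), 75.0)
(array([274., 118.]), array([525.2, 343.1]), array([30.2, 16.3]), 73.8)
```

View pics/w2.png

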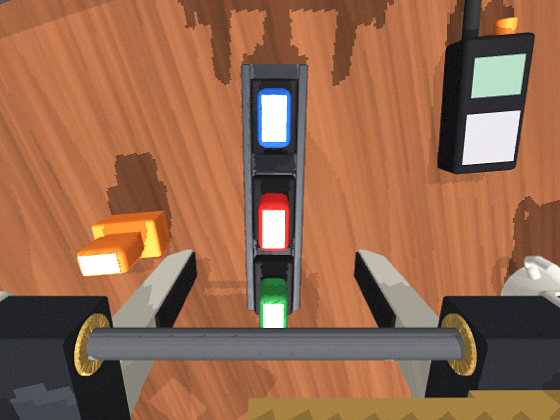

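The red label sits at (273,229), centred between the fingers within 2 mm, with the orange one well to the left. I'll descend and grip.

Emit:
{"name": "carry_out", "arguments": {"rows": [0.01, -0.06, 0.5, 0, 0, 0, 0.6, 0, 0, 0, 0.6, 0, 0, 0, 0.6, 0, 0, 0, 0.4, 0, 0, 0, 0.2, 0, 0, 0, 0.13, 0, 0, 0, 0, 0, 0, 0, 0, 0]}}

```text
time_s: 6.0
ee_pos: [502.8, 265.9, 50.3]
eef_rot: [0.0, 0.796, 0.605, 0.0]
contact_force: [-0.5, -0.8, -0.5]
opening: 1.003
finger_force: 0.0
```

Emit:
{"name": "carry_out", "arguments": {"rows": [0, 0, 0, 0, 0, 0, 0, 0, 0, 0, 0, 0, 0, 0, 0, 0, 0, 0, 0, 0, 0, 0, 0, 0, 0, 0, 0, 0, 0, 0, 0, 0], "hand": 1}}

```text
time_s: 6.8
ee_pos: [502.5, 265.8, 49.7]
eef_rot: [-0.0, 0.796, 0.605, -0.0]
contact_force: [-0.6, -0.3, 1.1]
opening: 0.364
finger_force: 0.0
```

Emit:
{"name": "carry_out", "arguments": {"rows": [0, 0, 0, 0, 0, 0, 0, 0, 0, 0, 0, 0, 0, 0, 0, 0, 0, 0, 0, 0, 0, 0, 0, 0]}}

```text
time_s: 7.4
ee_pos: [502.4, 265.8, 49.7]
eef_rot: [-0.0, 0.796, 0.605, -0.0]
contact_force: [-0.4, -0.0, -1.4]
opening: 0.258
finger_force: 30.0
```

Emit:
{"name": "carry_out", "arguments": {"rows": [0, 0, -0.1, 0, 0, 0, -0.2, 0, 0, 0, -0.4, 0, 0, 0, -0.6, 0, 0, 0, -0.7, 0, 0, 0, -0.7, 0, 0, 0, -0.7, 0, 0, 0, -0.6, 0, 0, 0, -0.5, 0, 0, 0, -0.3, 0, 0, 0, -0.2, 0, 0, 0, 0, 0]}}

```text
time_s: 8.6
ee_pos: [502.6, 265.8, 200.4]
eef_rot: [0.0, 0.796, 0.605, 0.0]
contact_force: [0.3, -0.6, -1.8]
opening: 0.255
finger_force: 30.0
```

Emit:
{"name": "carry_out", "arguments": {"rows": [-0.2, 0.08, 0, 0, -0.4, 0.17, 0, 0, -0.6, 0.25, 0, 0, -0.8, 0.33, 0, 0, -0.8, 0.33, 0, 0, -0.8, 0.33, 0, 0, -0.8, 0.33, 0, 0, -0.8, 0.33, 0, 0, -0.8, 0.33, 0, 0, -0.8, 0.33, 0, 0, -0.8, 0.33, 0, 0, -0.8, 0.33, 0, 0]}}

```text
time_s: 9.8
ee_pos: [534.9, -6.9, 199.2]
eef_rot: [-0.0, 0.796, 0.605, -0.0]
contact_force: [0.0, 0.0, -2.0]
opening: 0.254
finger_force: 30.0
```

Emit:
{"name": "carry_out", "arguments": {"rows": [-0.8, 0.33, 0, 0, -0.8, 0.33, 0, 0, -0.8, 0.33, 0, 0, -0.8, 0.33, 0, 0, -0.8, 0.33, 0, 0, -0.8, 0.33, 0, 0, -0.8, 0.33, 0, 0, -0.8, 0.33, 0, 0, -0.8, 0.33, 0, 0, -0.6, 0.25, 0, 0, -0.4, 0.17, 0, 0, -0.2, 0.08, 0, 0]}}

```text
time_s: 11.0
ee_pos: [568.0, -276.6, 199.4]
eef_rot: [-0.0, 0.796, 0.605, -0.0]
contact_force: [-0.3, -0.6, -1.6]
opening: 0.253
finger_force: 30.0
```

Emit:
{"name": "carry_out", "arguments": {"rows": [0, 0, 0, -0.3, 0, 0, 0, -0.6, 0, 0, 0, -0.6, 0, 0, 0, -0.6, 0, 0, 0, -0.6, 0, 0, 0, -0.3, 0, 0, 0, 0, 0, 0, 0, 0, 0, 0, 0, 0]}}

```text
time_s: 11.9
ee_pos: [568.3, -275.3, 199.7]
eef_rot: [-0.0, 0.653, 0.757, 0.0]
contact_force: [0.5, -1.0, -1.4]
opening: 0.256
finger_force: 30.0
```

```bash
python3 - <<'E'
from h import *
s=readout.state(); print(s["ee_pos"],s["eef_rot"],s["joint_pos"],s["time_s"],s["contact_force"])
im=eyes.capture("wrist"); save("w3.png",im); C=cam("wrist",s)
r=spotter.find_in("wrist","form_box"); print([(np.round(x["at"]),round(x["p"],2)) for x in r[:3]], [np.round(proj(C,x["at"])[0]) for x in r[:3]])
E
```

```text
[ 568.32146505 -275.34312322  199.7453006 ] [-3.35498629e-05  6.53115146e-01  7.57258612e-01  1.42308057e-05] [-5.24876322e-01  5.16968148e-01  1.44621214e+00  4.37530374e-05
  1.17847301e+00 -6.72307596e-01] 11.9 [ 0.45461237 -1.03729012 -1.38255878]
[(array([ 569., -187.,   13.]), 0.68), (array([ 571., -259.,  230.]), 0.4)] [array([288., 110.]), array([286., 264.])]
```

View pics/w3.png

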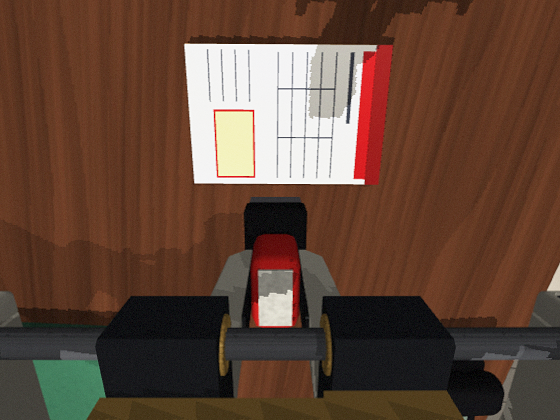

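The box in the wrist view has corners near (214,110), (254,110), (256,177) and (217,177), empty. The stamp is held straight. I'll fit the box pose from its known size.

```bash
cat >> h.py <<'E'
from scipy.optimize import least_squares
def box(im,C,roi,z=None,off=0):
    x0,x1,y0,y1=roi; a=im.astype(int); m=((a.max(2)-a.min(2))>40)&(a[:,:,0]>120)
    k=np.zeros(m.shape,np.uint8); k[y0:y1,x0:x1]=m[y0:y1,x0:x1]
    n,l,st,_=cv2.connectedComponentsWithStats(k); i=1+np.argmax(st[1:,4]); 
    c=max(cv2.findContours((l==i).astype(np.uint8),0,1)[0],key=cv2.contourArea); q=cv2.convexHull(c).reshape(-1,2).astype(float)
    def corners(p,zz):
        ca,sa=np.cos(p[2]),np.sin(p[2]); L=np.array([[-21,-36],[21,-36],[21,36],[-21,36]])
        return np.c_[L@np.array([[ca,sa],[-sa,ca]])+p[:2],np.full(4,zz)]
    pts=c.reshape(-1,2).astype(float)
    def res(p):
        zz=p[3] if z is None else z; P=proj(C,corners(p,zz)); 
        D=[]
        for j in range(4):
            u=P[(j+1)%4]-P[j]; nn=np.array([u[1],-u[0]])/np.hypot(*u); D.append((pts-P[j])@nn)
        D=np.array(D); return D[np.abs(D).argmin(0),np.arange(len(pts))]
    g=unproj(C,[pts.mean(0)],z or 14)[0]
    r=least_squares(res,[g[0],g[1],0.15]+([14] if z is None else []),loss="soft_l1")
    return np.round(r.x,3),round(np.sqrt((r.fun**2).mean()),2),len(pts),pts.min(0),pts.max(0)
E
python3 - <<'E'
from h import *
s=readout.state(); C=cam("wrist",s); im=cv2.imread("pics/w3.png")[:,:,::-1]
for z in (None,6,14,22): print("w",z,box(im,C,(200,268,98,190),z))
it=cv2.imread("pics/top1.png")[:,:,::-1]; isc=cv2.imread("pics/scene1.png")[:,:,::-1]
for z in (None,6,14,22): print("t",z,box(it,cam("top"),(388,434,200,236),z),"s",box(isc,cam("scene"),(142,186,198,228),z))
E
```

```text
w None (array([ 5.16607e+02, -2.30989e+02,  1.41000e-01,  1.99180e+01]), np.float64(0.29), 212, array([213., 109.]), array([254., 177.]))
w 6 (array([ 5.15024e+02, -2.32105e+02,  1.40000e-01]), np.float64(1.0), 212, array([213., 109.]), array([254., 177.]))
w 14 (array([ 5.15949e+02, -2.31623e+02,  1.42000e-01]), np.float64(0.51), 212, array([213., 109.]), array([254., 177.]))
w 22 (array([ 5.16840e+02, -2.30768e+02,  1.41000e-01]), np.float64(0.34), 212, array([213., 109.]), array([254., 177.]))
t None (array([ 5.15643e+02, -2.31133e+02,  1.41000e-01,  2.15840e+01]), np.float64(0.28), 103, array([394., 206.]), array([430., 230.])) s (array([ 5.14910e+02, -2.31318e+02,  1.44000e-01,  1.26110e+01]), np.float64(0.26), 90, array([149., 204.]), array([180., 223.]))
t 6 (array([ 5.16849e+02, -2.35641e+02,  1.43000e-01]), np.float64(0.34), 103, array([394., 206.]), array([430., 230.])) s (array([ 5.10466e+02, -2.33511e+02,  1.45000e-01]), np.float64(0.28), 90, array([149., 204.]), array([180., 223.]))
t 14 (array([ 5.16228e+02, -2.33321e+02,  1.41000e-01]), np.float64(0.3), 103, array([394., 206.]), array([430., 230.])) s (array([ 5.15852e+02, -2.30828e+02,  1.43000e-01]), np.float64(0.26), 90, array([149., 204.]), array([180., 223.]))
t 22 (array([ 5.15611e+02, -2.31014e+02,  1.41000e-01]), np.float64(0.28), 103, array([394., 206.]), array([430., 230.])) s (array([ 5.21224e+02, -2.28141e+02,  1.42000e-01]), np.float64(0.29), 90, array([149., 204.]), array([180., 223.]))
```

Emit:
{"name": "carry_out", "arguments": {"rows": [0.2, -0.18, 0, 0.04, 0.4, -0.36, 0, 0, 0.5, -0.43, 0, 0, 0.4, -0.36, 0, 0, 0.21, -0.18, 0.2, 0, 0, 0, 0.6, 0, 0, 0, 0.7, 0, 0, 0, 0.7, 0, 0, 0, 0.6, 0, 0, 0, 0.5, 0, 0, 0, 0.4, 0, 0, 0, 0.2, 0]}}

```text
time_s: 13.2
ee_pos: [515.7, -231.1, 81.6]
eef_rot: [-0.001, 0.655, 0.756, -0.0]
contact_force: [-0.0, 0.2, -1.1]
opening: 0.259
finger_force: 30.0
```

Emit:
{"name": "carry_out", "arguments": {"rows": [0, 0, 0, 0, 0, 0, 0, 0, 0, 0, 0, 0]}}

```text
time_s: 13.5
ee_pos: [516.5, -231.5, 83.4]
eef_rot: [0.001, 0.655, 0.756, 0.0]
contact_force: [-0.2, 0.0, -1.5]
opening: 0.255
finger_force: 30.0
```

```bash
python3 - <<'E'
from h import *
s=readout.state(); print(s["ee_pos"],s["eef_rot"],s["contact_force"],s["torque"])
im=eyes.capture("wrist"); save("w4.png",im); C=cam("wrist",s)
for n in ("scene","top"): save(n+"4.png",eyes.capture(n))
q=s["eef_rot"]; print(2*np.degrees(np.arctan2(q[2],q[1]))-90, tocmd(s,[516,-231.3,64]))
ims=cv2.imread("pics/scene4.png")[120:320,80:330]; cv2.imwrite("pics/v4.png",np.vstack([cv2.resize(cv2.imread("pics/w4.png"),(400,300)),cv2.resize(ims,(400,300))]))
print(len(ims))
E
```

```text
[ 516.52975079 -231.46148638   83.44163994] [6.04600589e-04 6.54960083e-01 7.55663224e-01 1.26283654e-04] [-0.2241315   0.04139352 -1.52454524] [-0.09444567  0.07134313  0.04876905]
8.16673448729344 [ 0.24965054 -0.52054628 19.44095634]
200
```

View pics/v4.png

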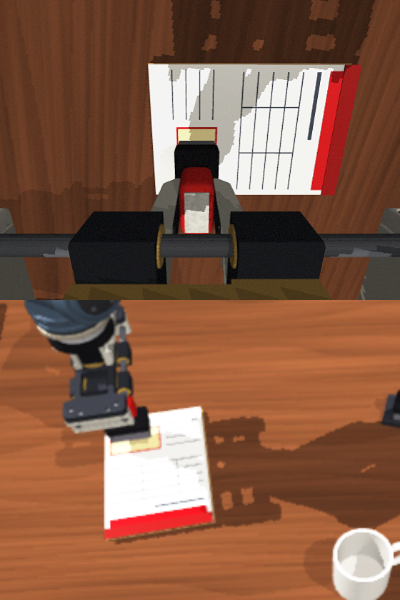

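The stamp hangs square over the box (upper view: housing at (196,160), box top edge at (196,130)). I'll descend slowly until contact.

Emit:
{"name": "carry_out", "arguments": {"rows": [0, 0, 0.03, 0, 0, 0, 0.05, 0, 0, 0, 0.05, 0, 0, 0, 0.05, 0, 0, 0, 0.05, 0, 0, 0, 0.05, 0, 0, 0, 0.05, 0, 0, 0, 0.04, 0, 0, 0, 0.02, 0, 0, 0, 0.02, 0]}}

```text
time_s: 14.65
ee_pos: [516.2, -231.3, 70.4]
eef_rot: [0.0, 0.655, 0.756, 0.0]
contact_force: [-0.8, -0.6, -1.5]
opening: 0.26
finger_force: 30.0
```

Emit:
{"name": "carry_out", "arguments": {"rows": [0, 0, 0.02, 0, 0, 0, 0.02, 0, 0, 0, 0.02, 0, 0, 0, 0.02, 0, 0, 0, 0.02, 0, 0, 0, 0.02, 0, 0, 0, 0.02, 0, 0, 0, 0.02, 0]}}

```text
time_s: 15.45
ee_pos: [516.2, -231.3, 65.6]
eef_rot: [0.0, 0.655, 0.756, 0.0]
contact_force: [-0.3, -0.7, -1.7]
opening: 0.254
finger_force: 30.0
```

Emit:
{"name": "carry_out", "arguments": {"rows": [0, 0, 0.02, 0, 0, 0, 0.02, 0, 0, 0, 0.02, 0, 0, 0, 0.02, 0, 0, 0, 0.02, 0]}}

```text
time_s: 15.95
ee_pos: [516.1, -231.3, 62.6]
eef_rot: [-0.0, 0.655, 0.756, -0.0]
contact_force: [0.1, 0.1, -1.6]
opening: 0.258
finger_force: 30.0
```

Emit:
{"name": "carry_out", "arguments": {"rows": [0, 0, 0.02, 0, 0, 0, 0.02, 0, 0, 0, 0.02, 0, 0, 0, 0.02, 0]}}

```text
time_s: 16.35
ee_pos: [516.1, -231.3, 60.2]
eef_rot: [-0.0, 0.655, 0.756, -0.0]
contact_force: [-0.6, -0.1, -1.2]
opening: 0.257
finger_force: 30.0
```

Emit:
{"name": "carry_out", "arguments": {"rows": [0, 0, 0.02, 0, 0, 0, 0.02, 0, 0, 0, 0.02, 0, 0, 0, 0.02, 0]}}

```text
time_s: 16.75
ee_pos: [516.1, -231.3, 57.8]
eef_rot: [-0.0, 0.655, 0.756, -0.0]
contact_force: [0.3, 0.2, -1.8]
opening: 0.257
finger_force: 30.0
```

Emit:
{"name": "carry_out", "arguments": {"rows": [0, 0, 0.02, 0, 0, 0, 0.02, 0, 0, 0, 0.02, 0, 0, 0, 0.02, 0]}}

```text
time_s: 17.15
ee_pos: [516.2, -231.3, 55.6]
eef_rot: [0.0, 0.655, 0.756, 0.0]
contact_force: [-1.9, 0.7, 3.2]
opening: 0.258
finger_force: 30.0
```

Emit:
{"name": "carry_out", "arguments": {"rows": [0, 0, 0.02, 0, 0, 0, 0.02, 0, 0, 0, 0.02, 0, 0, 0, 0.02, 0]}}

```text
time_s: 17.55
ee_pos: [516.2, -231.3, 53.1]
eef_rot: [0.0, 0.655, 0.756, -0.0]
contact_force: [-1.3, 1.1, 3.9]
opening: 0.251
finger_force: 30.0
```

Emit:
{"name": "carry_out", "arguments": {"rows": [0, 0, 0.015, 0, 0, 0, 0.015, 0]}}

```text
time_s: 17.75
ee_pos: [516.2, -231.3, 52.3]
eef_rot: [0.0, 0.655, 0.756, -0.0]
contact_force: [-3.0, 0.9, 8.0]
opening: 0.255
finger_force: 30.0
```

```bash
python3 - <<'E'
from h import *
for i in range(4):
    s=readout.state(); print(np.round(s["ee_pos"],2),np.round(s["contact_force"],2),np.round(s["torque"],3)); 
    if i<3: im=eyes.capture("wrist" if i else "top")
save("w5.png",im)
E
```

```text
[ 516.18 -231.32   52.26] [-3.01  0.93  8.01] [0.111 0.566 0.017]
[ 516.19 -231.32   52.26] [-2.48  0.05  8.32] [ 0.115  0.623 -0.022]
[ 516.22 -231.32   52.34] [-2.76 -0.23  6.99] [ 0.111  0.533 -0.038]
[ 516.2  -231.31   52.35] [-1.73  0.58  6.52] [0.118 0.585 0.007]
```

Emit:
{"name": "carry_out", "arguments": {"rows": [0, -0.01, 0, 0, 0, 0, 0, 0]}}

```text
time_s: 18.1
ee_pos: [516.1, -231.3, 52.4]
eef_rot: [0.0, 0.655, 0.756, 0.0]
contact_force: [-1.8, 1.4, 7.0]
opening: 0.257
finger_force: 30.0
```

```bash
cat > f.py <<'E'
from h import *
L=[]
for i in range(3):
    s=readout.state(); L.append(np.r_[s["ee_pos"],s["contact_force"],s["torque"]])
    if i<2: eyes.capture("wrist")
print(np.round(np.mean(L,0),2),s["time_s"])
E
python3 f.py
```

```text
[ 5.1615e+02 -2.3134e+02  5.2420e+01 -1.3300e+00  1.4200e+00  6.9900e+00
  2.0000e-01  3.2000e-01  1.0000e-02] 18.2
```

Emit:
{"name": "carry_out", "arguments": {"rows": [0.002, -0.005, 0.012, 0, 0.002, -0.005, 0.012, 0, 0.002, -0.005, 0.012, 0]}}

```text
time_s: 18.5
ee_pos: [516.1, -231.4, 51.7]
eef_rot: [0.001, 0.655, 0.756, 0.0]
contact_force: [-0.8, 2.1, 11.3]
opening: 0.258
finger_force: 30.0
```

```bash
python3 f.py
```

```text
[ 5.1612e+02 -2.3135e+02  5.1750e+01 -9.3000e-01  1.9200e+00  1.1050e+01
  3.7000e-01  2.5000e-01  3.0000e-02] 18.6
```

Emit:
{"name": "carry_out", "arguments": {"rows": [0.005, -0.004, 0.012, 0, 0.005, -0.004, 0.012, 0, 0.005, -0.004, 0.012, 0, 0.004, -0.003, 0.008, 0]}}

```text
time_s: 19.0
ee_pos: [516.1, -231.3, 51.0]
eef_rot: [0.002, 0.655, 0.756, 0.0]
contact_force: [0.1, 0.5, 16.5]
opening: 0.258
finger_force: 30.0
```

```bash
python3 f.py
```

```text
[ 5.1609e+02 -2.3130e+02  5.1040e+01 -3.9000e-01  6.4000e-01  1.5830e+01
  1.6000e-01  3.4000e-01 -2.0000e-02] 19.1
```

Emit:
{"name": "carry_out", "arguments": {"rows": [0, 0, 0, 0, 0, 0, 0, 0, 0, 0, 0, 0, 0, 0, 0, 0, 0, 0, 0, 0, 0, 0, 0, 0, 0, 0, 0, 0, 0, 0, 0, 0]}}

```text
time_s: 19.9
ee_pos: [516.1, -231.3, 51.1]
eef_rot: [0.002, 0.655, 0.756, 0.0]
contact_force: [-0.7, 0.4, 15.2]
opening: 0.255
finger_force: 30.0
```

Emit:
{"name": "carry_out", "arguments": {"rows": [-0.005, 0.004, -0.012, 0, -0.005, 0.004, -0.012, 0, -0.005, 0.004, -0.012, 0, -0.004, 0.003, -0.008, 0, -0.002, 0.005, -0.012, 0, -0.002, 0.005, -0.012, 0, -0.002, 0.005, -0.012, 0, 0, 0, -0.012, 0, 0, 0, -0.012, 0, 0, 0, -0.015, 0, 0, 0, -0.015, 0, 0, 0, -0.015, 0]}}

```text
time_s: 21.1
ee_pos: [516.1, -231.3, 54.3]
eef_rot: [0.0, 0.655, 0.756, 0.0]
contact_force: [0.7, 1.6, 4.7]
opening: 0.257
finger_force: 30.0
```

Emit:
{"name": "carry_out", "arguments": {"rows": [0, 0, -0.02, 0, 0, 0, -0.02, 0, 0, 0, -0.02, 0, 0, 0, -0.02, 0, 0, 0, -0.02, 0, 0, 0, -0.02, 0, 0, 0, -0.02, 0, 0, 0, -0.02, 0, 0, 0, -0.03, 0, 0, 0, -0.05, 0, 0, 0, -0.1, 0, 0, 0, -0.2, 0]}}

```text
time_s: 22.3
ee_pos: [515.6, -231.2, 70.5]
eef_rot: [-0.0, 0.655, 0.756, -0.0]
contact_force: [0.0, 0.9, -1.2]
opening: 0.255
finger_force: 30.0
```

Emit:
{"name": "carry_out", "arguments": {"rows": [0, 0, -0.4, 0, 0, 0, -0.6, 0, 0, 0, -0.7, 0, 0, 0, -0.7, 0, 0, 0, -0.7, 0, 0, 0, -0.6, 0, 0, 0, -0.4, 0, 0, 0, -0.2, 0]}}

```text
time_s: 23.1
ee_pos: [516.1, -231.5, 201.0]
eef_rot: [0.001, 0.655, 0.756, 0.0]
contact_force: [-0.1, 0.3, -1.3]
opening: 0.257
finger_force: 30.0
```

Emit:
{"name": "carry_out", "arguments": {"rows": [-0.4, 0.3, 0, 0, -0.6, 0.4, 0, 0, -0.6, 0.4, 0, 0, -0.4, 0.3, 0, 0, 0, 0, 0, 0, 0, 0, 0, 0]}}

```text
time_s: 23.7
ee_pos: [565.4, -284.3, 198.8]
eef_rot: [-0.001, 0.655, 0.756, -0.0]
contact_force: [-0.7, 0.7, -1.5]
opening: 0.253
finger_force: 30.0
```

```bash
python3 - <<'E'
from h import *
s=readout.state(); print(s["ee_pos"],s["eef_rot"],s["contact_force"],s["time_s"])
im=eyes.capture("wrist"); save("w6.png",im); C=cam("wrist",s)
p=proj(C,[516,-231,11])[0]; print(p); x,y=np.clip(p.astype(int),60,400)
cv2.imwrite("pics/v6.png",np.hstack([cv2.resize(im[:,:,::-1],(420,315)),cv2.resize(im[y-60:y+60,x-60:x+60,::-1],(315,315))]))
E
```

```text
[ 565.43445625 -284.31384746  198.7591926 ] [-7.10719362e-04  6.54979949e-01  7.55645918e-01 -8.26967829e-05] [-0.74773782  0.66777889 -1.51272044] 23.7
[238.21009242 136.05018737]
```

View pics/v6.png

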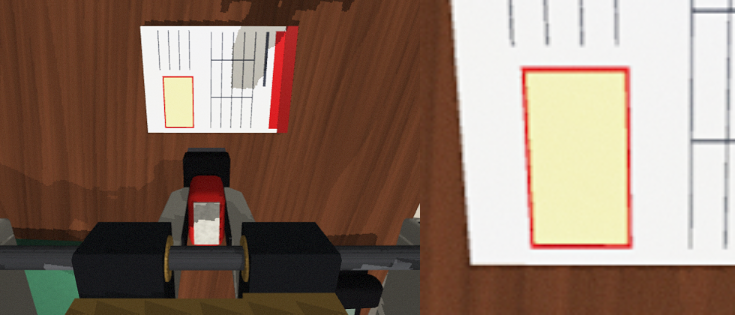

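The box shows no rendered ink. The force curve, though, was as specified: skirt at about 4.5–6 N, then 6 N/mm foam up to 17.3 N (about 5.6 N per half), held still. I'll check whether the pad moved and whether the stamp slipped in the grip.

```bash
python3 - <<'E'
from h import *
s=readout.state(); C=cam("wrist",s); im=cv2.imread("pics/w6.png")[:,:,::-1]
print(box(im,C,(205,270,92,182),12)); im3=cv2.imread("pics/w3.png")[:,:,::-1]
C3=cam("wrist",dict(ee_pos=np.array([568.321,-275.343,199.745]),eef_rot=[-3.355e-5,.653115,.757259,1.4e-5])); print(box(im3,C3,(200,268,98,190),12))
a=im[150:170,300:340].astype(int);
for i,(I) in enumerate((im,im3)):
    r=I.astype(int); m=(r[:,:,0]>110)&(r[:,:,1]<60)&(r[:,:,2]<70); m[:190]=0; m[:,:230]=0; m[:,330:]=0; y,x=np.nonzero(m); print(y.min(),y.max(),x.min(),x.max())
q=s["eef_rot"]; print(s["joint_pos"],tocmd(s,[502.5,265.8,200]),2*np.degrees(np.arctan2(q[2],q[1]))-90)
for th in ("form",): pass
E
```

```text
(array([ 5.15624e+02, -2.31208e+02,  1.43000e-01]), np.float64(0.64), 217, array([216., 101.]), array([258., 170.]))
(array([ 5.15748e+02, -2.31633e+02,  1.42000e-01]), np.float64(0.62), 212, array([213., 109.]), array([254., 177.]))
200 393 231 299
255 327 252 298
[-5.39283232e-01  5.20500489e-01  1.44239847e+00  6.07473696e-05
  1.17992134e+00 -6.82011220e-01] [553.27867646  15.99736116  -0.56086021] 8.176383290294751
```

The pad hasn't moved (under 0.5 mm, and the yaw is the same). I'll return above the middle well.

Emit:
{"name": "carry_out", "arguments": {"rows": [0.2, 0.01, 0, 0, 0.4, 0.02, 0, 0, 0.7, 0.02, 0, 0, 0.9, 0.02, 0, 0, 0.9, 0.02, 0, 0, 0.9, 0.02, 0, 0, 0.9, 0.02, 0, 0, 0.9, 0.02, 0, 0, 0.9, 0.02, 0, 0, 0.9, 0.02, 0, 0, 0.9, 0.02, 0, 0, 0.9, 0.02, 0, 0]}}

```text
time_s: 24.95
ee_pos: [531.7, -2.6, 199.7]
eef_rot: [0.0, 0.655, 0.756, 0.0]
contact_force: [-0.8, 0.0, -0.8]
opening: 0.261
finger_force: 30.0
```

Emit:
{"name": "carry_out", "arguments": {"rows": [0.9, 0.03, 0, 0, 0.9, 0.03, 0, 0, 0.9, 0.03, 0, 0, 0.9, 0.03, 0, 0, 0.9, 0.03, 0, 0, 0.9, 0.03, 0, 0, 0.9, 0.03, 0, 0, 0.9, 0.03, 0, 0, 0.9, 0.03, 0, 0, 0.5, 0.02, 0, 0, 0.34, 0.01, 0, 0, 0, 0, 0, 0]}}

```text
time_s: 26.15
ee_pos: [503.1, 262.8, 199.4]
eef_rot: [-0.0, 0.655, 0.756, -0.0]
contact_force: [1.0, 0.7, -1.8]
opening: 0.257
finger_force: 30.0
```

Emit:
{"name": "carry_out", "arguments": {"rows": [0, 0, 0, 0.3, 0, 0, 0, 0.6, 0, 0, 0, 0.6, 0, 0, 0, 0.6, 0, 0, 0, 0.56, 0, 0, 0, 0.3, 0, 0, 0, 0, 0, 0, 0, 0, 0, 0, 0, 0]}}

```text
time_s: 27.05
ee_pos: [503.6, 261.7, 199.4]
eef_rot: [0.0, 0.796, 0.605, -0.0]
contact_force: [0.6, -0.4, -1.6]
opening: 0.26
finger_force: 30.0
```

```bash
cat > g.py <<'E'
from h import *
s=readout.state(); q=s["eef_rot"]; print(s["ee_pos"],tocmd(s,[502.5,265.8,49.7])/30,2*np.degrees(np.arctan2(q[2],q[1]))-90,s["time_s"])
E
python3 g.py
```

```text
[503.55206014 261.74975087 199.41515458] [ 0.12126255 -0.06965936  4.99049514] -15.475871734685526 27.05
```

Emit:
{"name": "carry_out", "arguments": {"rows": [0.12, -0.07, 0, 0, 0, 0, 0.3, 0, 0, 0, 0.6, 0, 0, 0, 0.7, 0, 0, 0, 0.7, 0, 0, 0, 0.7, 0, 0, 0, 0.6, 0, 0, 0, 0.3, 0, 0, 0, 0.2, 0, 0, 0, 0, 0, 0, 0, 0, 0, 0, 0, 0, 0]}}

```text
time_s: 28.25
ee_pos: [502.8, 266.4, 77.2]
eef_rot: [0.0, 0.796, 0.605, 0.001]
contact_force: [0.1, 0.6, -2.0]
opening: 0.257
finger_force: 30.0
```

```bash
python3 g.py; python3 - <<'E'
from h import *
save("w7.png",eyes.capture("wrist"))
E
```

```text
[502.84742051 266.37481157  77.18194445] [-0.02230882 -0.0069967   0.91604003] -15.505569126325582 28.25
```

View pics/w7.png

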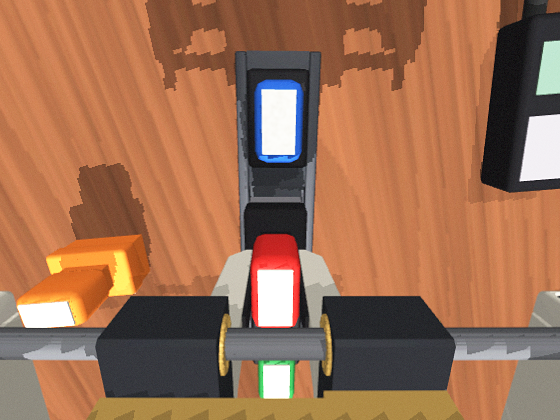

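The red stamp is over the middle well, lined up with the tray (red at (276,285), blue at (279,120)). I'll lower it gently.

Emit:
{"name": "carry_out", "arguments": {"rows": [-0.02, -0.01, 0.1, 0, 0, 0, 0.15, 0, 0, 0, 0.15, 0, 0, 0, 0.1, 0, 0, 0, 0.1, 0, 0, 0, 0.06, 0, 0, 0, 0.04, 0, 0, 0, 0.03, 0, 0, 0, 0.03, 0, 0, 0, 0, 0]}}

```text
time_s: 29.3
ee_pos: [502.0, 265.7, 53.6]
eef_rot: [-0.0, 0.796, 0.605, -0.0]
contact_force: [-0.4, -0.7, -1.6]
opening: 0.257
finger_force: 30.0
```

```bash
python3 g.py
```

```text
[501.97256093 265.66876591  53.55938548] [0.00892159 0.01577502 0.12864537] -15.512337660222315 29.3
```

Emit:
{"name": "carry_out", "arguments": {"rows": [0.01, 0.01, 0.02, 0, 0, 0, 0.02, 0, 0, 0, 0.02, 0, 0, 0, 0.02, 0, 0, 0, 0.02, 0, 0, 0, 0.015, 0, 0, 0, 0, 0, 0, 0, 0, 0]}}

```text
time_s: 30.1
ee_pos: [502.3, 265.9, 50.2]
eef_rot: [-0.0, 0.796, 0.605, -0.0]
contact_force: [0.7, 0.1, -0.6]
opening: 0.254
finger_force: 30.0
```

```bash
python3 f.py
```

```text
[ 5.0237e+02  2.6589e+02  5.0180e+01  3.1000e-01  3.0000e-02 -1.4200e+00
 -8.0000e-02  6.0000e-02  1.0000e-02] 30.2
```

Emit:
{"name": "carry_out", "arguments": {"rows": [0, 0, 0.01, 0, 0, 0, 0.01, 0, 0, 0, 0, 0]}}

```text
time_s: 30.5
ee_pos: [502.4, 265.9, 49.6]
eef_rot: [0.0, 0.796, 0.605, 0.0]
contact_force: [-0.4, 0.2, -0.7]
opening: 0.257
finger_force: 30.0
```

```bash
python3 f.py
```

```text
[ 5.0240e+02  2.6589e+02  4.9610e+01 -5.0000e-01 -3.8000e-01 -8.0000e-01
 -1.1000e-01  1.6000e-01  2.0000e-02] 30.6
```

Emit:
{"name": "carry_out", "arguments": {"rows": [0, 0, 0.008, 0, 0, 0, 0, 0]}}

```text
time_s: 30.8
ee_pos: [502.4, 265.9, 49.5]
eef_rot: [-0.0, 0.796, 0.605, 0.0]
contact_force: [-1.0, -1.3, 3.1]
opening: 0.257
finger_force: 30.0
```

```bash
python3 f.py
```

```text
[ 5.0239e+02  2.6590e+02  4.9480e+01 -9.6000e-01 -9.9000e-01  2.9400e+00
 -1.6000e-01  3.4000e-01 -1.0000e-02] 30.9
```

Touching down with about 4 N, so it's seated. I'll let go, opening before rising straight up.

Emit:
{"name": "carry_out", "arguments": {"rows": [0, 0, 0, 0, 0, 0, 0, 0, 0, 0, 0, 0, 0, 0, 0, 0, 0, 0, 0, 0, 0, 0, 0, 0, 0, 0, 0, 0, 0, 0, 0, 0, 0, 0, 0, 0, 0, 0, 0, 0], "hand": 0}}

```text
time_s: 31.9
ee_pos: [502.4, 265.9, 49.3]
eef_rot: [0.0, 0.796, 0.605, -0.0]
contact_force: [-0.1, 0.4, -0.2]
opening: 0.993
finger_force: 0.0
```

Emit:
{"name": "carry_out", "arguments": {"rows": [0, 0, -0.1, 0, 0, 0, -0.3, 0, 0, 0, -0.5, 0, 0, 0, -0.6, 0, 0, 0, -0.6, 0, 0, 0, -0.6, 0, 0, 0, -0.6, 0, 0, 0, -0.6, 0, 0, 0, -0.5, 0, 0, 0, -0.3, 0, 0, 0, 0, 0, 0, 0, 0, 0]}}

```text
time_s: 33.1
ee_pos: [502.2, 265.8, 190.2]
eef_rot: [-0.0, 0.796, 0.605, -0.0]
contact_force: [-0.4, 1.0, -0.5]
opening: 0.999
finger_force: 0.0
```

```bash
python3 - <<'E'
from h import *
s=readout.state(); C=cam("wrist",s)
im=eyes.capture("wrist"); save("w8.png",im); print(s["ee_pos"],s["opening"])
for o in labels(im,C,86,200,360,0,420): print(o)
E
```

```text
[502.1745883  265.80871706 190.21949357] 0.9986514110197827
(array([276., 288.]), array([481.6, 188.9]), array([30.2, 16.6]), 74.1)
(array([275., 209.]), array([501.6, 266.5]), array([29.3, 16.5]), 74.5)
(array([278., 116.]), array([525.2, 342.9]), array([30.2, 16.2]), 74.1)
```

View pics/w8.png

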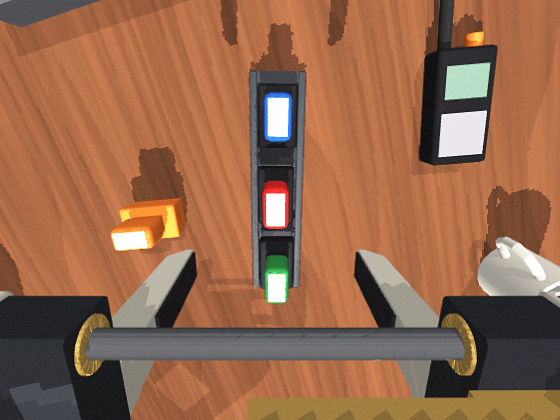

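The red stamp is back upright in the middle well (275,209), in line with blue and green; nothing else moved. Handing in.

```bash
python3 -c "
from bench import job_done
print(job_done())"
```

```text
the job is handed in; nothing more can be done
None
```

I pressed the red stamp squarely in the box at about 17 N, set it back upright in its own well and handed the job in at about 33 s; no ink showed in the picture, so I judged the print by the force curve alone.

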